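Chock a film roll against its sprung buffer

TASK

Take the wooden wedge chock, set it thin edge first on the low side of the film roll lying on the sloping cradle, and push it in between the two steel pegs until the roll is up against the sprung buffer pad and has pressed the pad clearly in. Do not ram the pad to the end of its stroke, and do not push the roll with the gripper itself. Then let go, so that the chock alone keeps the roll tight against the buffer, and leave everything else on the table alone.

Things in the scene. Friction and masses are not known exactly. Their poses are not given: they have to be found in the camera images.
- chock_center (a point): Loose wooden wedge chock, 0.25 kg: 46 wide (y), 38 high (z), 105 mm long (x). Flat-topped rear block, 39 mm long, upright sides; from it a 28 degree face slopes down to a 2.5 mm thin edge at the +x end. This point: middle of the rear block, 19 mm above the sole, 19 mm from the rear end, 86 mm from the thin edge. Grip it here across the 46 mm. Starts on the table, to the left or right.
- roll_center (a point): Centre of the loose film roll lying across the cradle: solid white cylinder, cardboard core, 70 mm diameter, 150 mm long, 1 to 1.5 kg, slick. Its y axis is the roll's axis; x and z turn. It starts leaning on the two pegs. Its belly overhangs: set the chock down with its point 130 mm or more downhill of this centre, then slide it in; it touches at about 100 mm.
- cradle: Fixed plywood cradle, origin on the table beneath it; x points level, uphill, y left. Its board, 180 mm wide, rises 5 degrees towards +x: in this frame its top is at z = 0.030 + 0.0875 x, from x = -0.184 (low edge) to 0.108. Two steel pegs, 10 mm thick, 18 mm high, stand at x = -0.036, y = +-0.066. The roll starts near x = -0.003, y = 0. Pressed down while pushed, the chock's sole sticks.
- buffer: Fixed bracket at the cradle's high end, 110 mm wide, 52 mm high; origin at the board, x uphill along the slope. It carries a sprung pad, 100 mm wide, facing the roll, on a hand-set, locked carriage whose setting is not reported: the free pad face stands 31 to 55 mm downhill of this origin, so the roll must move about 11 to 35 mm off the pegs to touch it. Feel for it.
- cork_block: Bystander: loose cork sanding block, 60 x 100 x 34 mm, on the table at the other side of the cradle from the chock; origin under its centre.
- snips: Bystander: loose side cutters, 46 x 125 x 12 mm, on the table to the right of the cradle's far end; origin under the centre.
- squeegee: Bystander: loose flat film squeegee, 72 x 100 x 11 mm, on the table to the left of the cradle's far end; origin under the centre.
- bracket_top (a point): Middle of the buffer bracket's fixed top edge, 52 mm above the board. Of the sprung pad: it begins to give at 3.5 N, stiffens by 0.25 N per mm, travel 8 mm (5.5 N fully in); about half the travel is right. With the chock kept light on the board, pushing it takes about 2 N up to the roll, 2 to 6 N to move the roll, and rises to 9 to 14 N as the pad gives. Left alone, it holds by friction.
There are look-alikes about, which are no part of the job. There is more than one size of the part that bears roll_center; the job needs the middle-sized.

How it is judged:
At the end, for the whole second after the job is handed in: The roll lies square across the cradle (within 7 degrees), pressed against the buffer with 2.5 to 7 N, and bears on the chock with at least 1 N; the chock sits sole down on the board within 30 mm of the middle and within about 17 degrees of straight; both are at rest (contact force between film_roll and buffer between 2.5 and 7 N and contact force between film_roll and chock above 1 N and linear speed of each of film_roll, chock below 0.01 m/s and y of chock_center in the frame of cradle between -0.03 and 0.03 m and x of roll_center in the frame of cradle above 0.004 m and angle between the x axis of chock_center and the x axis of cradle, either way round below 0.3 rad and angle between chock_center's own z axis and vertical below 0.2 rad and angle between the y axis of roll_center and the y axis of cradle, either way round below 0.12 rad); the robot touches nothing.
It fails at once if the roll is rammed against the buffer, past the end of the pad's stroke (more than 7.5 N on it) (contact force between film_roll and buffer above 7.5 N).
It fails at once if the gripper itself pushes the roll (more than 3 N) (contact force between any of the arm, the fingers and film_roll above 3 N).
It fails at once if a bystander is moved by more than 25 mm (distance of any of cork_block, snips, squeegee from where it was at the start of the episode above 0.025 m).
It also fails if it takes over 58 s, if anything falls off the work surface, if the arm or the gripper's body presses on something with over 40 N, if the wrist force passes 120 N, or if a joint passes its speed limit or range.

ROBOT

A 6-joint arm with a two-finger parallel gripper is mounted at the origin on the work surface; the furniture and walls round the work are solid. World frame = base frame: x ahead of the robot, y to its left, z up, the work surface at z = 0. Lengths are in m, angles in rad, forces in N, time in s.
With the tool pointing down it reaches from about 0.25 to 0.85 m from the base axis. Payload 12.5 kg.
Tool frame: the origin (TCP) lies between the finger pads; the fingertips stand 8 mm ahead of it and the grasp point (between the pads) lies 11 mm behind it; z points along the fingers, y is the direction in which the jaws open and shut (so a half turn about z gives the same grasp; the last joint's range is limited). The gripper opens to 93 mm and grips with 3 to 60 N. Pads are 15 mm wide; open, the fingers measure 128 mm over their backs; the gripper's body (75 mm by 188 mm) begins 65 mm behind the grasp point.
Start: joints at [1.099, 0.351, 1.652, -0, 1.139, -0.085], TCP at [0.207, 0.509, 0.227] pointing down, gripper open.
Joint ranges: [-2.75, 2.75], [-0.79, 2.1], [0.01, 2.65], [-1.57, 4.71], [0.07, 3.14], [-2.87, 2.87]. Speed limits (rad/s): [2.22, 2.22, 2.79, 3.14, 3.14, 3.14].

INTERFACE

Orientations are given as a unit quaternion [x, y, z, w].
In Python, from plant import manip gives the robot as it stands. The module is installed in compiled form; this text tells all that it offers.
- The arm moves only by the tool arm_command, never from a script. Its argument "steps" is a list of rows, each a list of 5 numbers: the opening, from 0 (shut) to 1 (fully open), then the shift along the tool's x, y, z as a fraction of full scale, then the turn about the tool's z as a fraction of full scale. In form: [[fingers, x, y, z, yaw], ...]. A call has 1 to 20 rows; each row is the pose to reach, as a shift and turn from the pose measured when the call began, along the tool's axes at that moment; what a row does not reach only later rows make up. Full scale, the value 1, is 0.5 m for a shift and pi/2 rad for a turn. A row lasts 1/8 s, in which the tool goes at most 62.5 mm and 10.7 degrees, less where a joint would pass 70% of its speed; a pose out of reach is approached as far as the arm can. A call with a number of a shift or a turn outside -1 to 1 is refused whole. A call with a gripper value outside its range is refused whole. The fingers move at their own pace and stop on an object; "grip_force" is the grip in N (left out, the last holds). Time passes only in rows, so rows that repeat a pose let the fingers close. It gives the time, the measured TCP pose, the force and the opening at its end, in the units of the state.
- manip.get_state(): the state, without advancing time (a new reading comes with each control period).
- manip.grab_frame(name): name is "scene" or "top"; returns the picture (384x512x3 uint8, red, green, blue); there is no depth.
- manip.camera_info(name): a dict with "fx", "fy", "cx", "cy" (pixels), "T" (4x4, takes a point from camera to world coordinates). Camera axes: x right, y down, z forward; pixel columns grow to the right and rows downward; lengths in m; the calibration is good to about 2 mm. A picture is of the moment at which its call begins. camera_info takes no time and is no camera call.
- manip.job_done(): hands the job in, once; it reports no verdict.
The state is a dict: "clock": time; "joints": joint angles; "joint_vel": joint speeds; "joint_efforts": joint torques, N m; "tool_pos": TCP position; "eef_rot": TCP orientation; "wrist_force": force on the tool from outside, world axes, zero at the start; "ft_torque": the same for the moment, N m; "width": finger opening in m.
Only numpy, scipy, OpenCV 4.12 (cv2) and the standard library are available. Lean on these libraries where they do the work, as an engineer would, in place of code of your own. Each camera call takes 0.05 s, during which the arm holds its last target.

## Working session

There is one attempt and no reset: what is moved stays moved. The work goes in short steps, Python scripts to look and compute and a tool call to move; the robot and the scene stay as the last step left them, time stands still between calls to the robot, and variables do not carry over. Pictures are saved under pics/ and viewed, and the job is handed in when it is done.

Besides the shell and the picture viewer there is one more tool, called by a JSON object that holds its "fn" and its "kwargs". arm_command: Moves the arm, as the interface text tells. Shift numbers are shares of 0.5 m and turn numbers shares of pi/2 rad, none past 1 either way. Its arguments: {"type":"object","properties":{"steps":{"type":"array"},"grip_force":{"type":"number"}},"required":["steps"]}

```bash
mkdir -p pics; ls; python3 - <<'E'
from plant import manip
import cv2,json
s=manip.get_state(); print(s)
for n in("scene","top"):
    im=manip.grab_frame(n); cv2.imwrite(f"pics/{n}0.png",im[:,:,::-1])
    print(n,{k:(v.tolist() if hasattr(v,'tolist') else v) for k,v in manip.camera_info(n).items()})
E
```

```text
pics
{'clock': 0.0, 'joints': array([ 1.09938729e+00,  3.51228799e-01,  1.65242348e+00, -1.07212098e-05,
        1.13906380e+00, -8.46223330e-02]), 'joint_vel': array([ 0.00166261,  0.00235736, -0.00097274,  0.0007432 , -0.00053237,
       -0.0002884 ]), 'joint_efforts': array([-3.86976999e-04, -4.97327721e+01, -2.85256469e+01,  6.98283012e-02,
        2.56843865e-02, -8.91744048e-05]), 'tool_pos': array([0.20730946, 0.50908173, 0.22610572]), 'eef_rot': array([ 1.92187853e-01,  9.81357995e-01, -5.41479614e-04, -1.49480325e-04]), 'wrist_force': array([-0.51585605, -0.19159922,  0.07915688]), 'ft_torque': array([-0.00607434,  0.05147551,  0.05808741]), 'width': 0.09310406783942989}
scene {'fx': 469.30352816022435, 'fy': 469.30352816022435, 'cx': 257.7684423355331, 'cy': 186.0227003852211, 'T': [[0.8557068842289418, -0.29978720861814667, 0.4217740601698219, -0.028672781443168982], [-0.5171435332243589, -0.46690344032556613, 0.7173309859865089, -0.9133832871296744], [-0.01811889421082617, -0.831942790677995, -0.55456550443702, 0.7925652527363299], [0.0, 0.0, 0.0, 1.0]]}
top {'fx': 475.01671849146766, 'fy': 475.01671849146766, 'cx': 250.62528430206194, 'cy': 194.45701511826783, 'T': [[-0.029859453699390543, -0.9750831586273939, 0.21982094255552248, 0.24281877015572478], [-0.9995476359229934, 0.028336905472241776, -0.010076870000768836, 0.009027935950907787], [0.0035967409594123852, -0.22002239329095932, -0.9754881905512691, 1.3100353103519757], [0.0, 0.0, 0.0, 1.0]]}
```

View pics/scene0.png

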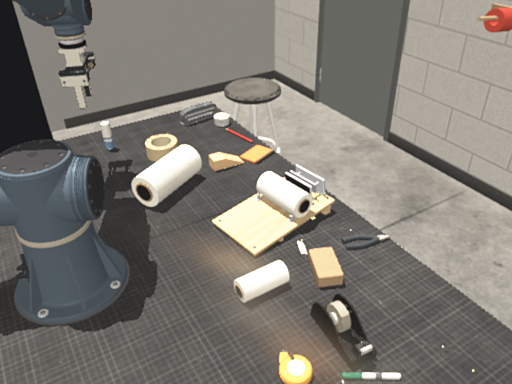

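View pics/top0.png

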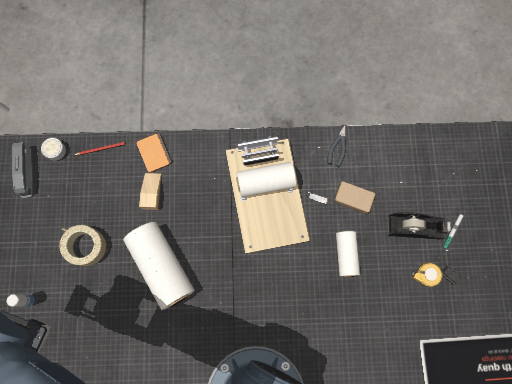

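The top view shows the wedge at about px (150,191), the cradle with the roll near (267,180), the buffer near (261,150), the cork at (355,197), the squeegee (orange) at (153,153) and the snips at (338,147). The large roll at (158,265) and the small one at (347,254) are look-alikes. I'll zoom in next.

```bash
python3 - <<'E'
import cv2
t=cv2.imread("pics/top0.png"); s=cv2.imread("pics/scene0.png")
a=cv2.resize(t[160:220,125:185],None,fx=8,fy=8,interpolation=cv2.INTER_CUBIC)
cv2.imwrite("pics/z_chock.png",a)
cv2.imwrite("pics/z_crad.png",cv2.resize(t[130:260,215:325],None,fx=4.5,fy=4.5,interpolation=cv2.INTER_CUBIC))
cv2.imwrite("pics/z_scene.png",cv2.resize(s[130:260,195:345],None,fx=4.5,fy=4.5,interpolation=cv2.INTER_CUBIC))
E
```

```text
(no output)
```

View pics/z_chock.png

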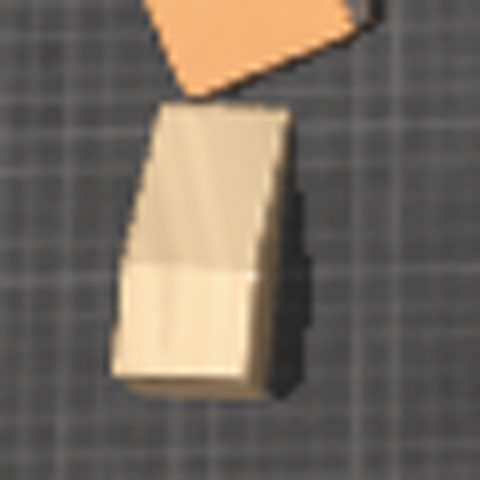

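View pics/z_crad.png

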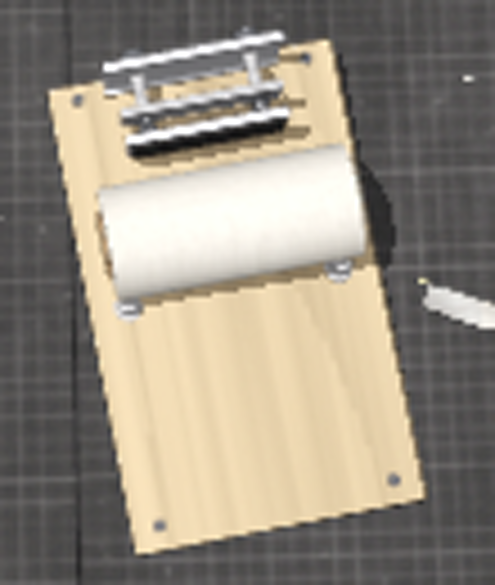

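View pics/z_scene.png

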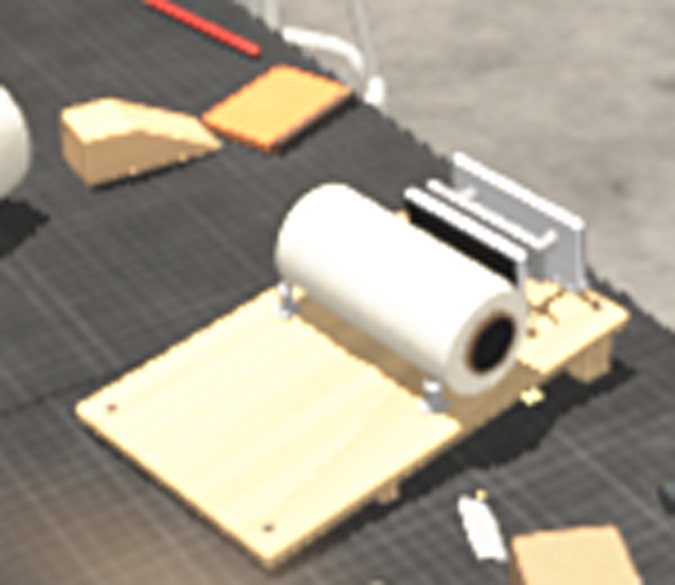

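```bash
cat > h.py <<'E'
import numpy as np
from plant import manip
from scipy.optimize import least_squares
def proj(n,P):
    c=manip.camera_info(n);T=np.array(c["T"]);p=(np.asarray(P)-T[:3,3])@T[:3,:3]
    return np.c_[c["fx"]*p[:,0]/p[:,2]+c["cx"],c["fy"]*p[:,1]/p[:,2]+c["cy"]]
def ray(n,uv,z):
    c=manip.camera_info(n);T=np.array(c["T"]);d=T[:3,:3]@np.array([(uv[0]-c["cx"])/c["fx"],(uv[1]-c["cy"])/c["fy"],1])
    return T[:3,3]+d*(z-T[2,3])/d[2]
def tf(q,M):
    c,s=np.cos(q[2]),np.sin(q[2]);M=np.asarray(M)
    return np.c_[q[0]+c*M[:,0]-s*M[:,1],q[1]+s*M[:,0]+c*M[:,1],M[:,2]]
def fit(obs,q0):
    # obs list of (cam, model pts, pixels)
    f=lambda q:np.concatenate([(proj(n,tf(q,M))-np.array(uv)).ravel() for n,M,uv in obs])
    r=least_squares(f,q0);return r.x,f(r.x)
def unz(uv,s,o): return (np.array(uv)+.5)/s-.5+np.array(o)
E
python3 - <<'E'
from h import *
np.set_printoptions(precision=4,suppress=True)
M=[[.086,.023,.0025],[.086,-.023,.0025],[.02,.023,.038],[.02,-.023,.038],[-.019,.023,.038],[-.019,-.023,.038]]
uv=unz([[163,103],[291,110],[124,265],[250,272],[113,374],[243,379]],8,(125,160))
q,r=fit([("top",M,uv)],[.55,.25,0]);print("chock",q,r.round(1))
M=[[-.184,.09,.0139],[-.184,-.09,.0139],[.108,-.09,.0394],[.108,.09,.0394]]
uv=unz([[137,553],[425,497],[330,40],[49,90]],4.5,(215,130))
q,r=fit([("top",M,uv)],[.55,.0,0]);print("cradle",q,r.round(1))
uv2=unz([[270,568],[78,410],[628,316]],4.5,(195,130))
q,r=fit([("top",M,uv),("scene",[M[1],M[0],M[2]],uv2)],[.55,.0,0]);print("cradle both",q,r.round(1))
for y in (.066,-.066): print("peg",proj("top",tf(q,[[-.036,y,.027+.018]])))
# roll ends at top
print(proj("top",tf(q,[[-.003,.075,.1],[-.003,-.075,.1]])))
ms=[[.086,.023,.0025],[.086,-.023,.0025],[-.019,-.023,.038],[-.019,-.023,0]]
print(q)
E
```

```text
chock [ 0.5223  0.2787 -0.0786] [-0.1  0.2  0.   0.1 -0.3 -0.3  0.6 -0.3 -0.4  0.   0.2  0.2]
cradle [ 0.5684 -0.043   0.1609] [-0.2  0.4  0.3  0.4  0.2 -0.6 -0.3 -0.2]
cradle both [ 0.5674 -0.0429  0.1632] [-0.1  0.8  0.4  0.6  0.  -0.3 -0.4  0.2  0.1 -1.3 -0.2  0.1  1.3  0.1]
peg [[243.2162 197.0749]]
peg [[290.5439 188.0796]]
[[237.2414 181.1813]
 [293.0326 170.6704]]
[ 0.5674 -0.0429  0.1632]
```

```bash
cat >> h.py <<'E'
from scipy.spatial.transform import Rotation as Ro
def go(p,tyaw=None):
    """fractions to reach world p, with tool y axis at world angle tyaw (mod pi)"""
    s=manip.get_state();R=Ro.from_quat(s["eef_rot"]).as_matrix()
    d=R.T@(np.asarray(p)-s["tool_pos"])/.5
    a=np.arctan2(R[1,1],R[0,1]);t=0
    if tyaw is not None:
        t=-((tyaw-a+np.pi/2)%np.pi-np.pi/2)/(np.pi/2)
    print("t",s["clock"],"pos",s["tool_pos"].round(4),"yawY",round(a,4),"F",s["wrist_force"].round(2),"w",round(s["width"],4),"\nshift",d.round(4),"turn",round(t,4), "tilt",R[:,2].round(4))
E
python3 - <<'E'
from h import *
for z in(.06,.1,.11):
    print([ray("top",p,z).round(3) for p in((125,238),(157,226),(190,297))])
print("squeegee",ray("top",(165-17,172),.011), "padtop", ray("top",unz((207,140),4.5,(215,130)),.06))
go([.5223,.2787,.10],np.pi/2-.0786); go([.5223,.2787,.012],np.pi/2-.0786)
E
```

```text
[array([0.416, 0.331, 0.06 ]), array([0.446, 0.247, 0.06 ]), array([0.259, 0.16 , 0.06 ])]
[array([0.411, 0.321, 0.1  ]), array([0.439, 0.24 , 0.1  ]), array([0.258, 0.155, 0.1  ])]
[array([0.409, 0.318, 0.11 ]), array([0.438, 0.238, 0.11 ]), array([0.258, 0.154, 0.11 ])]
squeegee [0.60914236 0.28411182 0.011     ] padtop [ 0.618488   -0.03408421  0.06      ]
t 0.1 pos [0.2073 0.5091 0.2262] yawY 1.184 F [-0.1   0.31 -0.53] w 0.0929 
shift [-0.7573 -0.1889  0.2525] turn -0.1962 tilt [-5.e-04 -9.e-04 -1.e+00]
t 0.1 pos [0.2073 0.5091 0.2262] yawY 1.184 F [-0.1   0.31 -0.53] w 0.0929 
shift [-0.7573 -0.1887  0.4285] turn -0.1962 tilt [-5.e-04 -9.e-04 -1.e+00]
```

{"fn": "arm_command", "kwargs": {"steps": [[1, -0.757, -0.189, 0.05, -0.196], [1, -0.757, -0.189, 0.05, -0.196], [1, -0.757, -0.189, 0.05, -0.196], [1, -0.757, -0.189, 0.05, -0.196], [1, -0.757, -0.189, 0.05, -0.196], [1, -0.757, -0.189, 0.05, -0.196], [1, -0.757, -0.189, 0.05, -0.196], [1, -0.757, -0.189, 0.05, -0.196], [1, -0.757, -0.189, 0.25, -0.196], [1, -0.757, -0.189, 0.25, -0.196], [1, -0.757, -0.189, 0.25, -0.196], [1, -0.757, -0.189, 0.25, -0.196]]}}

```text
clock: 1.6
tool_pos: [0.5223, 0.2799, 0.103]
eef_rot: [0.039, 0.999, 0.0, 0.001]
wrist_force: [0.7, 0.4, 0.9]
width: 0.0933
```

```bash
python3 - <<'E'
from h import *
import cv2
go([.5223,.2787,.012],np.pi/2-.0786)
cv2.imwrite("pics/s1.png",cv2.resize(manip.grab_frame("scene")[60:240,120:300,::-1],None,fx=3.2,fy=3.2,interpolation=2))
E
```

```text
t 1.6 pos [0.5223 0.2799 0.103 ] yawY 1.493 F [0.66 0.4  0.87] w 0.0933 
shift [ 0.     -0.0023  0.1821] turn 0.0005 tilt [ 0.0013 -0.     -1.    ]
```

View pics/s1.png

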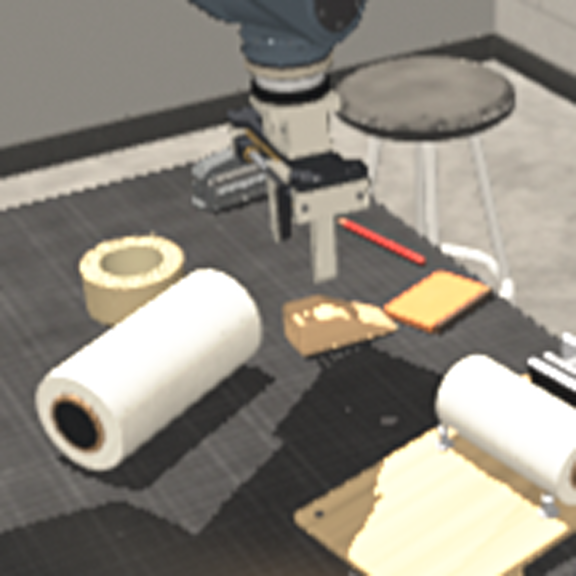

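The open fingers sit above the wedge, which is at crop px (330,325), with the squeegee clear of its thin edge. Next I descend and grip.

{"fn": "arm_command", "kwargs": {"steps": [[1, 0, -0.002, 0.1, 0], [1, 0, -0.002, 0.18, 0], [1, 0, -0.002, 0.18, 0], [1, 0, -0.002, 0.18, 0], [0.4, 0, -0.002, 0.18, 0], [0.4, 0, -0.002, 0.18, 0], [0.4, 0, -0.002, 0.18, 0], [0.4, 0, -0.002, 0.18, 0], [0.4, 0, -0.002, 0.18, 0], [0.4, 0, -0.002, 0.18, 0]], "grip_force": 25}}

```text
clock: 2.9
tool_pos: [0.5228, 0.2788, 0.0133]
eef_rot: [0.039, 0.999, 0.0, 0.001]
wrist_force: [-0.2, 0.5, 1.0]
width: 0.0459
```

{"fn": "arm_command", "kwargs": {"steps": [[0.4, 0, 0, 0, 0], [0.4, 0, 0, 0, 0], [0.4, 0, 0, -0.04, 0], [0.4, 0, 0, -0.12, 0], [0.4, 0, 0, -0.24, 0], [0.4, 0, 0, -0.24, 0], [0.4, 0, 0, -0.24, 0]]}}

```text
clock: 3.78
tool_pos: [0.522, 0.2786, 0.1333]
eef_rot: [0.039, 0.999, 0.0, 0.001]
wrist_force: [0.2, 0.4, -3.5]
width: 0.0459
```

```bash
python3 - <<'E'
from h import *
import cv2
go([.5223,.2787,.012],np.pi/2-.0786)
cv2.imwrite("pics/s2.png",cv2.resize(manip.grab_frame("scene")[60:240,120:300,::-1],None,fx=3.2,fy=3.2,interpolation=2))
E
```

```text
t 3.775 pos [0.522  0.2786 0.1333] yawY 1.4926 F [ 0.15  0.36 -3.46] w 0.0459 
shift [-1.000e-04  2.000e-04  2.426e-01] turn 0.0003 tilt [ 1.7e-03  2.0e-04 -1.0e+00]
```

View pics/s2.png

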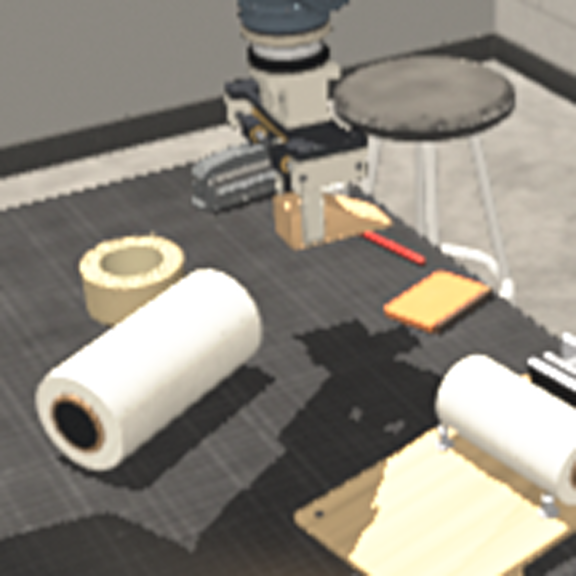

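```bash
python3 - <<'E'
from h import *
c=np.array([.568,-.043]);y=.162
u=np.array([np.cos(y),np.sin(y)])
p=c-.143*u
go([*p,.15],np.pi/2+y); go([*p,.06],np.pi/2+y)
E
```

```text
t 3.825 pos [0.5217 0.2784 0.1325] yawY 1.4927 F [ 0.27 -0.53 -2.07] w 0.046 
shift [ 0.1354 -0.7017 -0.0348] turn -0.1529 tilt [ 4.e-04 -4.e-04 -1.e+00]
t 3.825 pos [0.5217 0.2784 0.1325] yawY 1.4927 F [ 0.27 -0.53 -2.07] w 0.046 
shift [ 0.1355 -0.7016  0.1452] turn -0.1529 tilt [ 4.e-04 -4.e-04 -1.e+00]
```

{"fn": "arm_command", "kwargs": {"steps": [[0.4, 0.03, -0.05, -0.035, 0], [0.4, 0.135, -0.25, -0.035, -0.05], [0.4, 0.135, -0.35, -0.035, -0.1], [0.4, 0.135, -0.46, -0.035, -0.153], [0.4, 0.135, -0.57, -0.035, -0.153], [0.4, 0.135, -0.66, -0.035, -0.153], [0.4, 0.135, -0.702, -0.035, -0.153], [0.4, 0.135, -0.702, -0.035, -0.153], [0.4, 0.135, -0.702, 0.05, -0.153], [0.4, 0.135, -0.702, 0.145, -0.153], [0.4, 0.135, -0.702, 0.145, -0.153], [0.4, 0.135, -0.702, 0.145, -0.153]]}}

```text
clock: 5.32
tool_pos: [0.4276, -0.0658, 0.0611]
eef_rot: [-0.081, 0.997, -0.0, 0.0]
wrist_force: [1.2, -0.6, -2.5]
width: 0.0457
```

```bash
python3 - <<'E'
from h import *
import cv2
c=np.array([.568,-.043]);y=.162
u=np.array([np.cos(y),np.sin(y)])
go([*(c-.143*u),.031],np.pi/2+y)
cv2.imwrite("pics/s3.png",cv2.resize(manip.grab_frame("scene")[110:270,180:360,::-1],None,fx=3.7,fy=3.7,interpolation=2))
cv2.imwrite("pics/t3.png",cv2.resize(manip.grab_frame("top")[130:260,200:330,::-1],None,fx=4.5,fy=4.5,interpolation=2))
E
```

```text
t 5.325 pos [ 0.4276 -0.0658  0.0611] yawY 1.7339 F [ 1.22 -0.58 -2.5 ] w 0.0457 
shift [ 0.0016 -0.0003  0.0601] turn 0.0007 tilt [ 8.e-04 -5.e-04 -1.e+00]
```

View pics/s3.png

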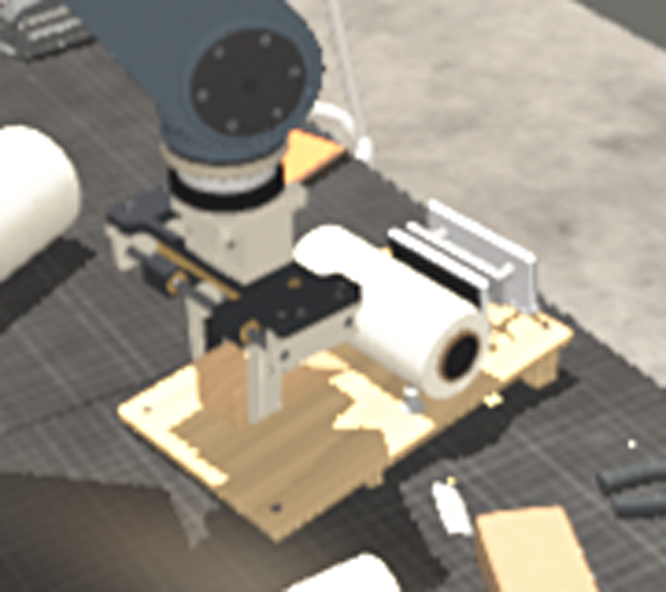

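View pics/t3.png

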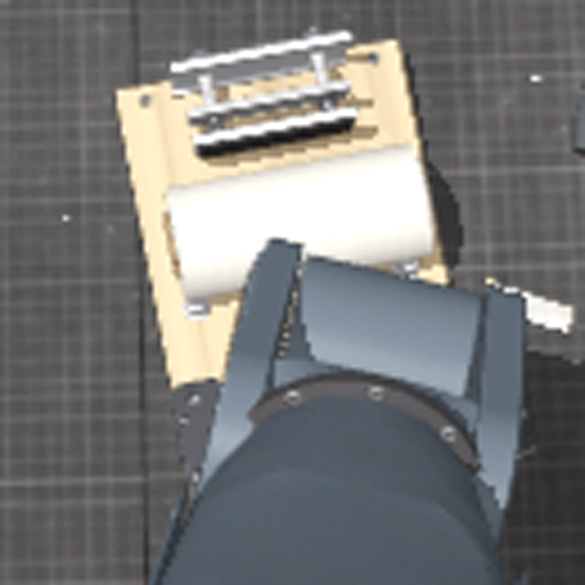

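{"fn": "arm_command", "kwargs": {"steps": [[0.4, 0.002, 0, 0.03, 0], [0.4, 0.002, 0, 0.038, 0], [0.4, 0.002, 0, 0.038, 0], [0.4, 0.002, 0, 0.038, 0]]}}

```text
clock: 5.92
tool_pos: [0.4272, -0.0664, 0.0427]
eef_rot: [-0.081, 0.997, -0.001, 0.001]
wrist_force: [-0.6, -0.5, -2.1]
width: 0.0461
```

{"fn": "arm_command", "kwargs": {"steps": [[0.4, 0, 0, 0.004, 0], [0.4, 0, 0, 0.008, 0], [0.4, 0, 0, 0.012, 0], [0.4, 0, 0, 0.016, 0], [0.4, 0, 0, 0.018, 0], [0.4, 0, 0, 0.018, 0], [0.4, 0, 0, 0.018, 0]], "grip_force": 5}}

```text
clock: 6.8
tool_pos: [0.4274, -0.0664, 0.0337]
eef_rot: [-0.081, 0.997, -0.001, 0.002]
wrist_force: [-0.4, 0.2, -2.3]
width: 0.0461
```

```bash
python3 - <<'E'
from h import *
import cv2
go([.4268,-.066,.031],np.pi/2+.162)
cv2.imwrite("pics/s4.png",cv2.resize(manip.grab_frame("scene")[110:270,180:360,::-1],None,fx=3.7,fy=3.7,interpolation=2))
E
```

```text
t 6.8 pos [ 0.4274 -0.0664  0.0337] yawY 1.7334 F [-0.42  0.23 -2.27] w 0.0461 
shift [0.001  0.001  0.0055] turn 0.0004 tilt [ 0.0032 -0.0011 -1.    ]
```

View pics/s4.png

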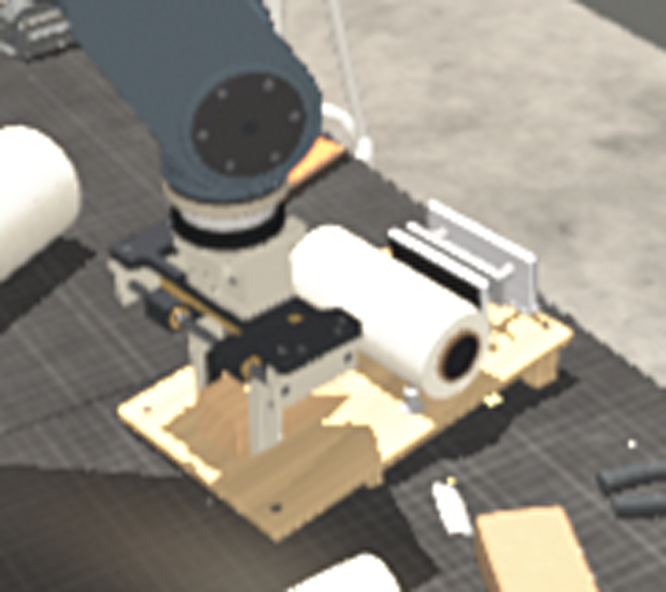

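The chock is on the board, mid-cradle, with its tip towards the roll. I lower the last bit and let it settle by opening slightly.

{"fn": "arm_command", "kwargs": {"steps": [[0.4, 0, 0, 0.003, 0], [0.4, 0, 0, 0.006, 0], [0.4, 0, 0, 0.006, 0], [0.65, 0, 0, 0.006, 0], [0.65, 0, 0, 0.006, 0], [0.65, 0, 0, 0.006, 0], [0.65, 0, 0, 0.006, 0]]}}

```text
clock: 7.72
tool_pos: [0.4274, -0.0664, 0.0308]
eef_rot: [-0.081, 0.997, -0.001, 0.002]
wrist_force: [0.4, 0.2, 0.0]
width: 0.0603
```

```bash
python3 - <<'E'
from h import *
import cv2
go([.4268,-.066,.031],np.pi/2+.162)
cv2.imwrite("pics/s5.png",cv2.resize(manip.grab_frame("scene")[150:270,190:340,::-1],None,fx=4.8,fy=4.8,interpolation=2))
E
```

```text
t 7.725 pos [ 0.4274 -0.0664  0.0308] yawY 1.7333 F [0.43 0.23 0.04] w 0.0603 
shift [ 0.001   0.0011 -0.0005] turn 0.0004 tilt [ 0.0033 -0.0011 -1.    ]
```

View pics/s5.png

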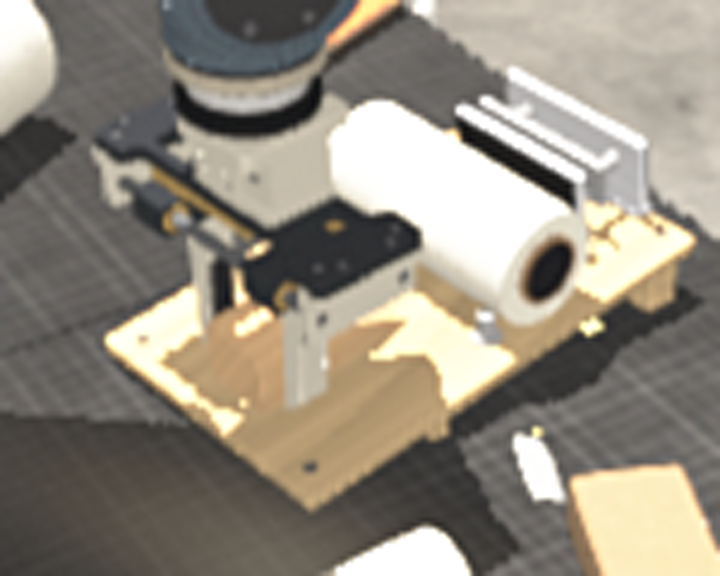

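{"fn": "arm_command", "kwargs": {"steps": [[0.4, 0, 0, 0, 0], [0.4, 0, 0, 0, 0], [0.4, 0, 0, 0, 0], [0.4, 0, 0, 0, 0], [0.4, -0.01, 0, -0.002, 0], [0.4, -0.02, 0, -0.003, 0], [0.4, -0.03, 0, -0.0036, 0], [0.4, -0.04, 0, -0.0045, 0], [0.4, -0.05, 0, -0.0054, 0], [0.4, -0.06, 0, -0.0063, 0], [0.4, -0.06, 0, -0.0063, 0], [0.4, -0.06, 0, -0.0063, 0]], "grip_force": 25}}

```text
clock: 9.28
tool_pos: [0.4568, -0.0616, 0.0339]
eef_rot: [-0.081, 0.997, -0.001, 0.001]
wrist_force: [0.1, 0.6, -2.6]
width: 0.0459
```

```bash
cat >> h.py <<'E'
import cv2
C=np.array([.568,-.043]);YAW=.162;U=np.array([np.cos(YAW),np.sin(YAW)]);V=np.array([-U[1],U[0]])
def st(name=None,img=True):
    s=manip.get_state();d=s["tool_pos"][:2]-C
    x=d@U
    print("t",round(s["clock"],2),"xc %.4f yc %.4f zrel %.4f"%(x,d@V,s["tool_pos"][2]-(.03+.0875*x)),"Fpush %.2f Fz %.2f"%(-s["wrist_force"][:2]@U,s["wrist_force"][2]),"w %.4f"%s["width"])
    if name:
        a=cv2.resize(manip.grab_frame("scene")[150:240,240:340,::-1],None,fx=4,fy=4,interpolation=2)
        b=cv2.resize(manip.grab_frame("top")[130:220,220:320,::-1],None,fx=4,fy=4,interpolation=2)
        cv2.imwrite(f"pics/{name}.png",np.hstack([a,b]))
E
python3 -c "
from h import *
st('p1')"
```

```text
t 9.28 xc -0.1127 yc -0.0004 zrel 0.0138 Fpush -0.22 Fz -2.62 w 0.0459
```

View pics/p1.png

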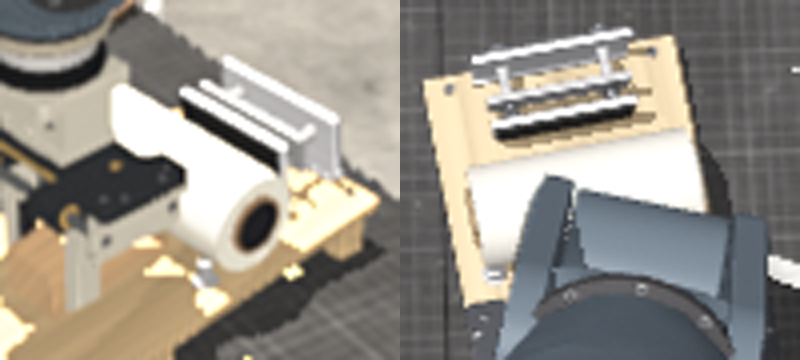

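{"fn": "arm_command", "kwargs": {"steps": [[0.4, -0.004, 0, -0.0003, 0], [0.4, -0.008, 0, -0.0006, 0], [0.4, -0.012, 0, -0.001, 0], [0.4, -0.012, 0, -0.001, 0]]}}

```text
clock: 9.88
tool_pos: [0.4629, -0.0606, 0.0345]
eef_rot: [-0.081, 0.997, -0.001, 0.002]
wrist_force: [-0.2, 0.0, -1.5]
width: 0.0462
```

```bash
python3 -c "
from h import *
st()"
```

```text
t 9.88 xc -0.1066 yc -0.0004 zrel 0.0138 Fpush 0.19 Fz -1.52 w 0.0462
```

{"fn": "arm_command", "kwargs": {"steps": [[0.4, -0.004, 0, -0.0003, 0], [0.4, -0.008, 0, -0.0006, 0], [0.4, -0.012, 0, -0.001, 0], [0.4, -0.012, 0, -0.001, 0]]}}

```text
clock: 10.38
tool_pos: [0.4687, -0.0595, 0.0348]
eef_rot: [-0.081, 0.997, -0.001, 0.001]
wrist_force: [-0.4, -0.1, -5.1]
width: 0.046
```

```bash
python3 -c "
from h import *
st('p2')"
```

```text
t 10.38 xc -0.1007 yc -0.0003 zrel 0.0136 Fpush 0.44 Fz -5.10 w 0.0460
```

View pics/p2.png

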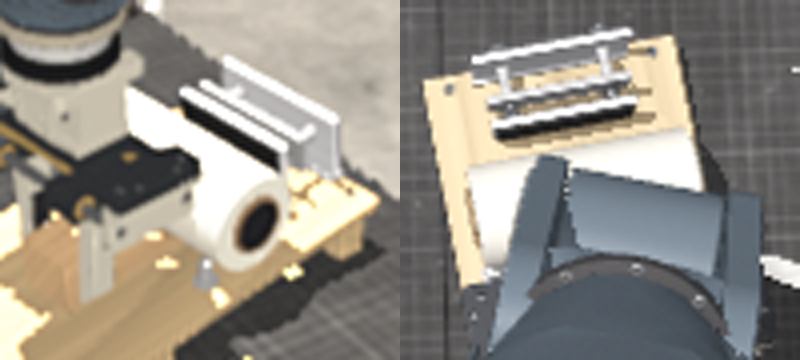

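Contact: Fz is more negative, so the roll now bears on the wedge. I continue gently.

{"fn": "arm_command", "kwargs": {"steps": [[0.4, -0.003, 0, -0.0002, 0], [0.4, -0.006, 0, -0.0004, 0], [0.4, -0.01, 0, -0.0007, 0], [0.4, -0.01, 0, -0.0007, 0]]}}

```text
clock: 10.98
tool_pos: [0.4741, -0.0588, 0.0353]
eef_rot: [-0.081, 0.997, -0.001, 0.002]
wrist_force: [-0.4, 0.5, -5.7]
width: 0.0457
```

```bash
python3 -c "
from h import *
st()"
```

```text
t 10.97 xc -0.0952 yc -0.0004 zrel 0.0137 Fpush 0.27 Fz -5.73 w 0.0457
```

{"fn": "arm_command", "kwargs": {"steps": [[0.4, -0.003, 0, -0.0002, 0], [0.4, -0.006, 0, -0.0004, 0], [0.4, -0.008, 0, -0.0006, 0], [0.4, -0.008, 0, -0.0006, 0]]}}

```text
clock: 11.48
tool_pos: [0.4783, -0.0581, 0.0357]
eef_rot: [-0.081, 0.997, -0.001, 0.002]
wrist_force: [-0.8, 0.8, -5.7]
width: 0.0461
```

```bash
python3 -c "
from h import *
st('p3')"
```

```text
t 11.47 xc -0.0909 yc -0.0005 zrel 0.0137 Fpush 0.69 Fz -5.71 w 0.0461
```

View pics/p3.png

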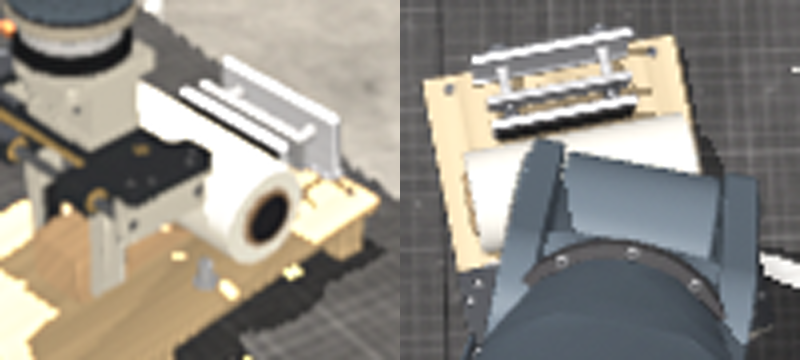

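The roll has come off the pegs and rolled about 10 mm. The gap to the pad (right image, near (565,130)) is now small, so I use finer steps.

{"fn": "arm_command", "kwargs": {"steps": [[0.4, -0.003, 0, -0.0002, 0], [0.4, -0.006, 0, -0.0004, 0], [0.4, -0.006, 0, -0.0004, 0]]}}

```text
clock: 11.95
tool_pos: [0.4816, -0.0576, 0.036]
eef_rot: [-0.081, 0.997, -0.001, 0.002]
wrist_force: [-1.9, -1.0, -4.9]
width: 0.046
```

```bash
python3 -c "
from h import *
st()"
```

```text
t 11.95 xc -0.0876 yc -0.0005 zrel 0.0137 Fpush 1.98 Fz -4.89 w 0.0460
```

{"fn": "arm_command", "kwargs": {"steps": [[0.4, -0.002, 0, -0.0002, 0], [0.4, -0.004, 0, -0.0003, 0], [0.4, -0.004, 0, -0.0003, 0]]}}

```text
clock: 12.32
tool_pos: [0.4839, -0.0573, 0.0363]
eef_rot: [-0.081, 0.997, -0.001, 0.003]
wrist_force: [-1.4, -0.6, -4.2]
width: 0.0459
```

```bash
python3 -c "
from h import *
st('p4')"
```

```text
t 12.32 xc -0.0854 yc -0.0006 zrel 0.0137 Fpush 1.51 Fz -4.20 w 0.0459
```

View pics/p4.png

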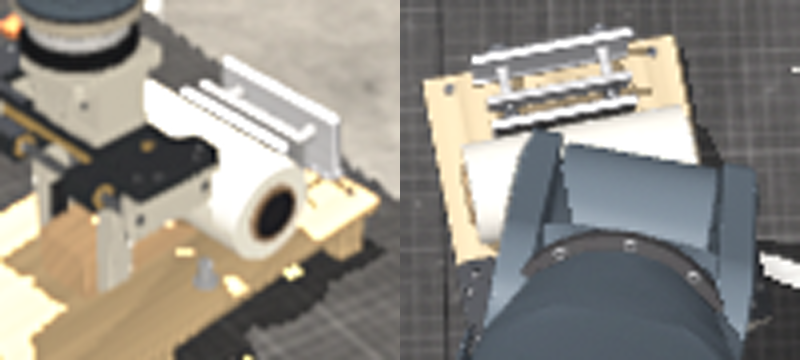

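{"fn": "arm_command", "kwargs": {"steps": [[0.4, -0.002, 0, -0.0002, 0], [0.4, -0.004, 0, -0.0003, 0], [0.4, -0.004, 0, -0.0003, 0]]}}

```text
clock: 12.8
tool_pos: [0.4851, -0.0569, 0.0361]
eef_rot: [-0.081, 0.997, -0.001, 0.002]
wrist_force: [-4.4, -1.5, -6.7]
width: 0.046
```

```bash
python3 -c "
from h import *
st()"
```

```text
t 12.8 xc -0.0841 yc -0.0004 zrel 0.0135 Fpush 4.56 Fz -6.75 w 0.0460
```

{"fn": "arm_command", "kwargs": {"steps": [[0.4, -0.002, 0, -0.0002, 0], [0.4, -0.004, 0, -0.0003, 0], [0.4, -0.004, 0, -0.0003, 0]]}}

```text
clock: 13.18
tool_pos: [0.4851, -0.0568, 0.0361]
eef_rot: [-0.081, 0.997, -0.0, -0.0]
wrist_force: [-14.4, -4.5, 3.4]
width: 0.0459
```

```bash
python3 -c "
from h import *
st('p5')"
```

```text
t 13.18 xc -0.0840 yc -0.0002 zrel 0.0134 Fpush 14.95 Fz 3.40 w 0.0459
```

View pics/p5.png

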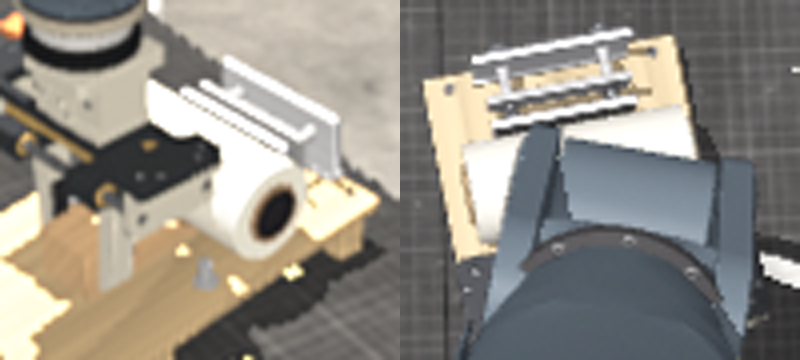

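The push force rose to 15 N without motion and the vertical force reversed, so the sole is sticking. I unload and lift slightly.

{"fn": "arm_command", "kwargs": {"steps": [[0.4, 0, 0, -0.001, 0], [0.4, 0, 0, -0.001, 0]]}}

```text
clock: 13.52
tool_pos: [0.4851, -0.0568, 0.0366]
eef_rot: [-0.081, 0.997, -0.0, -0.0]
wrist_force: [-5.3, -3.1, -4.8]
width: 0.0455
```

```bash
python3 -c "
from h import *
st('p6')
s=manip.get_state();print(Ro.from_quat(s['eef_rot']).as_matrix()[:,2])
a=cv2.imread('pics/p1.png');b=cv2.imread('pics/p6.png')
x=np.vstack([cv2.resize(i[20:220,120:400],None,fx=2,fy=2)[:, :560] for i in(a,b)])
y=np.vstack([cv2.resize(i[10:210,420:700],None,fx=2,fy=2) for i in(a,b)])
cv2.imwrite('pics/cmp6.png',cv2.resize(np.hstack([x,y]),(798,570)))
"
```

```text
t 13.53 xc -0.0841 yc -0.0003 zrel 0.0140 Fpush 5.71 Fz -4.80 w 0.0455
[-8.00903340e-04 -9.80268572e-04 -9.99999199e-01]
```

View pics/cmp6.png

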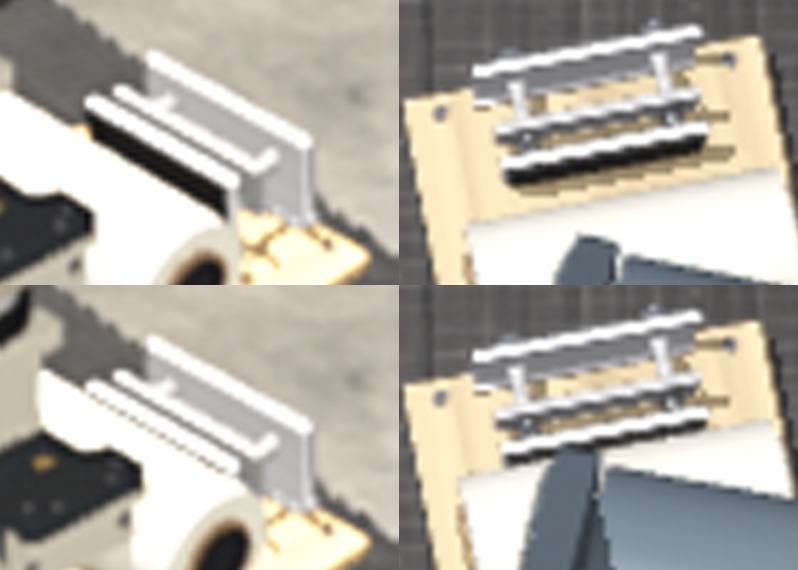

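The roll is just touching the pad and the pad has not moved yet. I push on in small steps, keeping the sole light.

{"fn": "arm_command", "kwargs": {"steps": [[0.4, -0.002, 0, -0.001, 0], [0.4, -0.003, 0, -0.0013, 0]]}}

```text
clock: 13.88
tool_pos: [0.4852, -0.0567, 0.0368]
eef_rot: [-0.081, 0.997, -0.0, -0.002]
wrist_force: [-10.2, -6.0, -3.1]
width: 0.0458
```

```bash
python3 -c "
from h import *
st()"
```

```text
t 13.88 xc -0.0839 yc -0.0001 zrel 0.0142 Fpush 11.03 Fz -3.11 w 0.0458
```

{"fn": "arm_command", "kwargs": {"steps": [[0.4, -0.003, 0, -0.0016, 0], [0.4, -0.004, 0, -0.002, 0]]}}

```text
clock: 14.12
tool_pos: [0.4855, -0.0564, 0.0373]
eef_rot: [-0.081, 0.997, 0.0, -0.004]
wrist_force: [-10.2, -5.7, -4.6]
width: 0.0456
```

```bash
python3 -c "
from h import *
st('p7')"
```

```text
t 14.12 xc -0.0836 yc 0.0001 zrel 0.0146 Fpush 10.98 Fz -4.59 w 0.0456
```

View pics/p7.png

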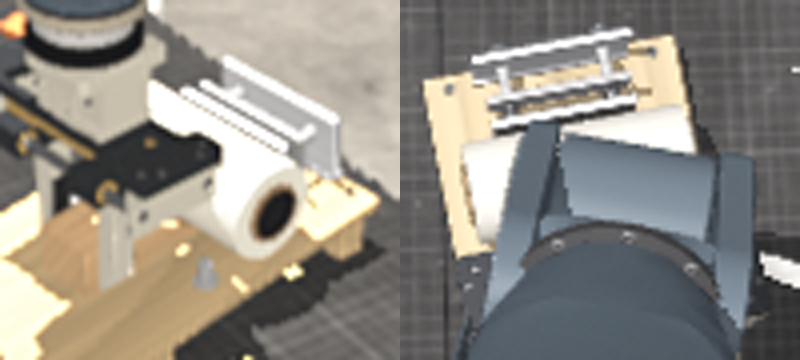

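{"fn": "arm_command", "kwargs": {"steps": [[0.4, -0.004, 0, -0.0014, 0], [0.4, -0.006, 0, -0.002, 0]]}}

```text
clock: 14.48
tool_pos: [0.4863, -0.056, 0.0377]
eef_rot: [-0.081, 0.997, 0.0, -0.007]
wrist_force: [-12.6, -5.3, -2.9]
width: 0.0456
```

```bash
python3 -c "
from h import *
st()
s=manip.get_state();print(Ro.from_quat(s['eef_rot']).as_matrix()[:,2],s['ft_torque'])"
```

```text
t 14.47 xc -0.0827 yc 0.0004 zrel 0.0149 Fpush 13.31 Fz -2.87 w 0.0456
[-1.31479735e-02 -2.89156472e-04 -9.99913520e-01] [-1.00258051  2.27084138 -0.20439794]
```

```bash
cat >> h.py <<'E'
def pad(name):
    r=cv2.imread("pics/scene0.png"); n=manip.grab_frame("scene")[:,:,::-1]; cv2.imwrite(f"pics/{name}_sc.png",n)
    r2=cv2.imread("pics/top0.png"); n2=manip.grab_frame("top")[:,:,::-1]; cv2.imwrite(f"pics/{name}_tp.png",n2)
    f=lambda i:cv2.resize(i[160:200,280:330],None,fx=8,fy=7,interpolation=2)
    g=lambda i:cv2.resize(i[135:175,235:285],None,fx=8,fy=7,interpolation=2)
    cv2.imwrite(f"pics/{name}.png",np.vstack([np.hstack([f(r),g(r2)]),np.hstack([f(n),g(n2)])]))
E
python3 -c "
from h import *
pad('q1')"
```

```text
(no output)
```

View pics/q1.png

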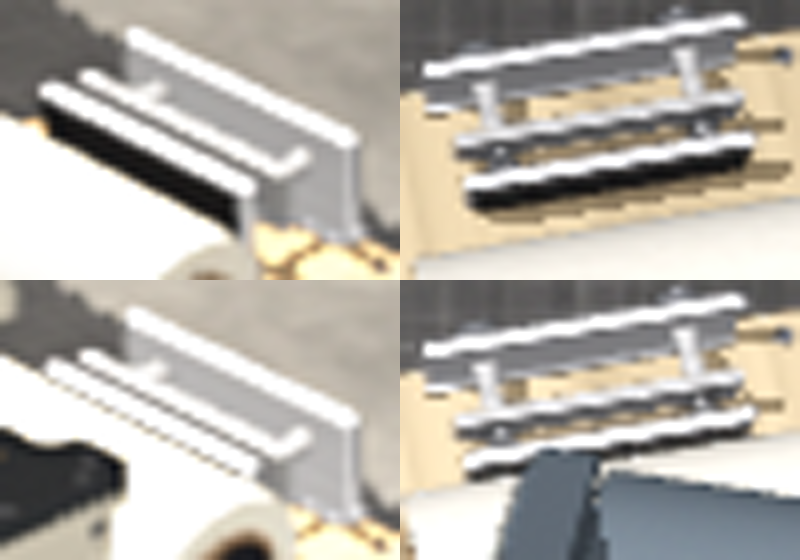

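The pad has begun to give by about 1 mm: in the scene view its bar's left end moved from (45,90) to (55,85). Another 3 mm is needed.

{"fn": "arm_command", "kwargs": {"steps": [[0.4, -0.004, 0, -0.0014, 0], [0.4, -0.007, 0, -0.002, 0], [0.4, -0.007, 0, -0.002, 0]]}}

```text
clock: 14.95
tool_pos: [0.4878, -0.0554, 0.0381]
eef_rot: [-0.081, 0.997, 0.001, -0.009]
wrist_force: [-14.1, -5.4, 0.0]
width: 0.046
```

```bash
python3 -c "
from h import *
st()"
```

```text
t 14.95 xc -0.0812 yc 0.0007 zrel 0.0152 Fpush 14.77 Fz 0.03 w 0.0460
```

{"fn": "arm_command", "kwargs": {"steps": [[0.4, -0.004, 0, -0.0014, 0], [0.4, -0.007, 0, -0.002, 0], [0.4, -0.007, 0, -0.002, 0]]}}

```text
clock: 15.32
tool_pos: [0.4888, -0.0548, 0.0386]
eef_rot: [-0.081, 0.997, 0.001, -0.012]
wrist_force: [-14.7, -4.6, 1.9]
width: 0.0458
```

```bash
python3 -c "
from h import *
st();pad('q2')"
```

```text
t 15.32 xc -0.0800 yc 0.0011 zrel 0.0156 Fpush 15.24 Fz 1.92 w 0.0458
```

View pics/q2.png

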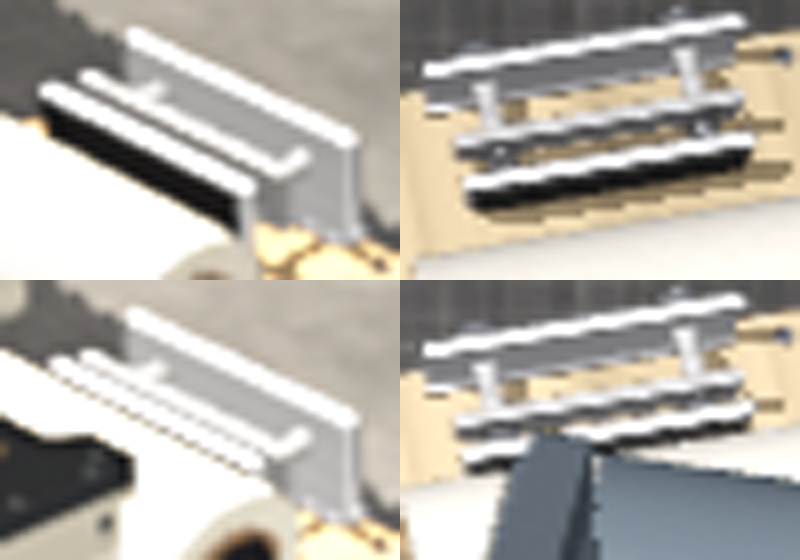

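```bash
cat >> h.py <<'E'
def padshift(name):
    """pad bar shift (mm uphill) from vertical subpixel profile in scene: brightness ridge of the pad bar"""
    u0=U;out=[]
    P=np.array([[.62,-.03,.08]]);d=proj("scene",P+np.array([[*(U*.01),.00087]]))-proj("scene",P)
    print("px per 10mm scene",d, "top",proj("top",P+np.array([[*(U*.01),.00087]]))-proj("top",P))
E
python3 -c "
from h import *
padshift('q2')
for n in ('scene0','q1_sc','q2_sc'):
    i=cv2.cvtColor(cv2.imread(f'pics/{n}.png'),cv2.COLOR_BGR2GRAY)
    print(n);print(i[166:188:1,[296,300,304]].T)
"
```

```text
px per 10mm scene [[ 2.57842777 -1.57351033]] top [[-0.71279063 -3.57567108]]
scene0
[[224 160 161 164 162 157 196 249 244 159 147 255 255 255 137  37  26  25
   26 119 255 255]
 [255 255 238 168 163 179 210 194 178 251 255 190 134 236 255 255 175  55
   24  27  23  79]
 [167 176 248 255 255 175 164 168 169 168 177 234 255 232 132 184 255 255
  237  82  24  27]]
q1_sc
[[239 177 176 179 176 171 216 255 251 176 206 255 255 235 227 255 255 255
  255 255 255 255]
 [255 255 250 185 180 195 227 212 196 255 255 208 169 255 255 255 187 255
  255 255 255 255]
 [182 195 255 255 255 193 180 183 185 183 195 244 255 240 155 246 255 255
  181 245 255 255]]
q2_sc
[[239 177 177 178 177 171 216 254 247 207 255 255 255 193 255 255 255 255
  254 126 106  98]
 [255 255 250 185 180 196 227 213 197 255 255 219 253 255 255 176 255 255
  255 255 255 255]
 [183 195 255 255 255 194 179 183 185 183 195 244 255 237 237 255 255 200
  240 255 255 255]]
```

The bar's vertical shift is 1.35 px at 0.29 px/mm, so the pad is about 4.3 mm in, half its stroke. I unload and let go.

{"fn": "arm_command", "kwargs": {"steps": [[0.4, 0, 0, 0, 0], [0.4, 0, 0, 0, 0], [0.65, 0, 0, 0, 0], [0.65, 0, 0, 0, 0], [0.65, 0, 0, 0, 0], [0.65, 0, 0, 0, 0], [0.65, 0, 0, 0, 0]]}}

```text
clock: 16.3
tool_pos: [0.4889, -0.0548, 0.0386]
eef_rot: [-0.081, 0.997, 0.001, -0.012]
wrist_force: [-1.0, 0.3, -0.3]
width: 0.0601
```

```bash
python3 -c "
from h import *
st();pad('q3')
for n in ('scene0','q2_sc','q3_sc'):
    i=cv2.cvtColor(cv2.imread(f'pics/{n}.png'),cv2.COLOR_BGR2GRAY)
    print(n);print(i[166:188:1,[296,300,304]].T)
i=cv2.imread('pics/q3_sc.png');cv2.imwrite('pics/q3z.png',cv2.resize(i[150:270,220:350],None,fx=4.8,fy=4.8,interpolation=2))
"
```

```text
t 16.3 xc -0.0799 yc 0.0011 zrel 0.0156 Fpush 0.89 Fz -0.26 w 0.0601
scene0
[[224 160 161 164 162 157 196 249 244 159 147 255 255 255 137  37  26  25
   26 119 255 255]
 [255 255 238 168 163 179 210 194 178 251 255 190 134 236 255 255 175  55
   24  27  23  79]
 [167 176 248 255 255 175 164 168 169 168 177 234 255 232 132 184 255 255
  237  82  24  27]]
q2_sc
[[239 177 177 178 177 171 216 254 247 207 255 255 255 193 255 255 255 255
  254 126 106  98]
 [255 255 250 185 180 196 227 213 197 255 255 219 253 255 255 176 255 255
  255 255 255 255]
 [183 195 255 255 255 194 179 183 185 183 195 244 255 237 237 255 255 200
  240 255 255 255]]
q3_sc
[[239 177 176 179 176 171 216 255 247 199 254 255 255 196 255 255 255 255
  254 126 107  98]
 [255 255 249 185 179 196 227 213 196 255 255 211 242 255 255 182 246 255
  255 255 255 255]
 [182 196 255 255 255 194 179 184 185 183 194 244 255 237 223 255 255 220
  239 255 255 255]]
```

View pics/q3z.png

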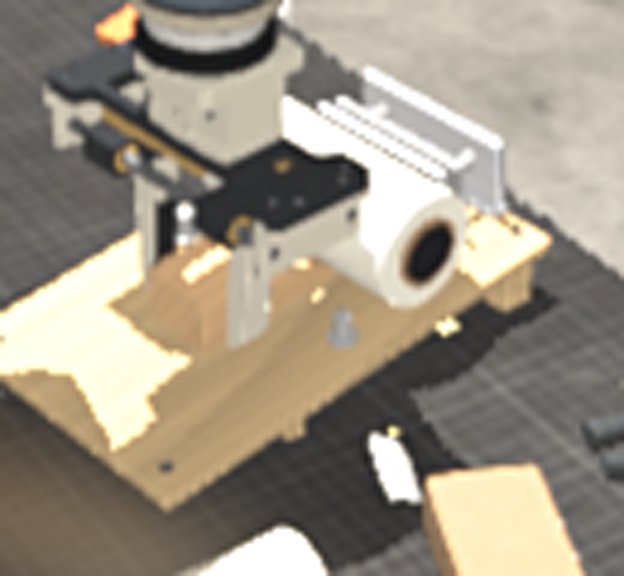

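Released: the pad stays about 4 mm in and the roll is tight. I retract straight up, then back.

{"fn": "arm_command", "kwargs": {"steps": [[0.65, 0, 0, -0.02, 0], [0.65, 0, 0, -0.06, 0], [0.65, 0, 0, -0.12, 0], [0.65, 0, 0, -0.2, 0], [0.65, 0, 0, -0.3, 0], [0.65, 0.1, 0, -0.35, 0], [0.65, 0.2, 0.1, -0.35, 0], [0.65, 0.25, 0.2, -0.35, 0], [0.65, 0.25, 0.3, -0.35, 0], [0.65, 0.25, 0.4, -0.35, 0], [0.65, 0.25, 0.4, -0.35, 0], [0.65, 0.25, 0.4, -0.35, 0]]}}

```text
clock: 17.9
tool_pos: [0.3372, 0.122, 0.2176]
eef_rot: [-0.082, 0.997, 0.001, -0.011]
wrist_force: [-0.2, -0.1, -0.2]
width: 0.0606
```

```bash
python3 -c "
from h import *
st();pad('q4')
for n in ('q3_sc','q4_sc'):
    i=cv2.cvtColor(cv2.imread(f'pics/{n}.png'),cv2.COLOR_BGR2GRAY)
    print(n);print(i[166:188:1,[296,300,304]].T)
i=cv2.imread('pics/q4_sc.png');j=cv2.imread('pics/q4_tp.png')
cv2.imwrite('pics/q4z.png',np.hstack([cv2.resize(k,(400,480),interpolation=2) for k in(i[145:265,240:340],j[130:250,215:315])]))
cv2.imwrite('pics/q4full.png',j)
"
```

```text
t 17.9 xc -0.2011 yc 0.2000 zrel 0.2052 Fpush 0.17 Fz -0.20 w 0.0606
q3_sc
[[239 177 176 179 176 171 216 255 247 199 254 255 255 196 255 255 255 255
  254 126 107  98]
 [255 255 249 185 179 196 227 213 196 255 255 211 242 255 255 182 246 255
  255 255 255 255]
 [182 196 255 255 255 194 179 184 185 183 194 244 255 237 223 255 255 220
  239 255 255 255]]
q4_sc
[[227 163 163 166 162 158 199 249 239 179 249 255 253 176 255 255 255 255
  255 255 255 255]
 [255 255 240 170 166 181 212 196 180 251 255 193 232 255 255 162 237 255
  255 255 255 255]
 [169 178 249 255 255 177 165 170 172 169 179 234 255 226 210 255 255 207
  228 255 255 255]]
```

View pics/q4z.png

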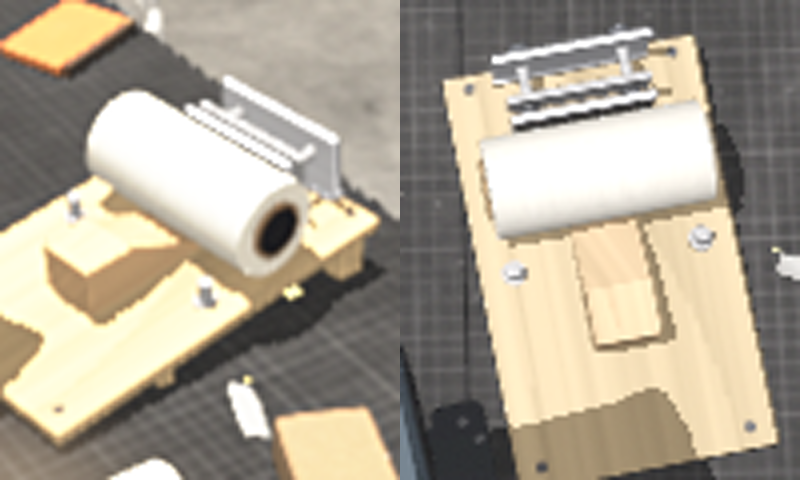

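View pics/q4full.png

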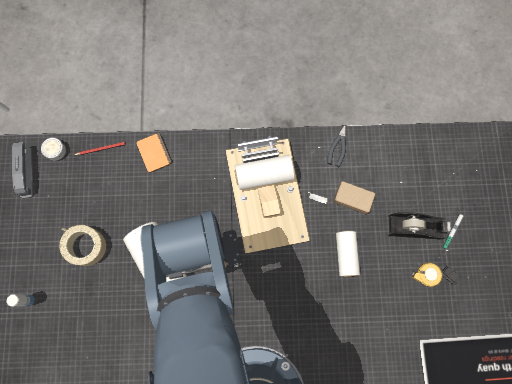

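Everything holds. The roll is square at (600,170) in the right image and pressed on the pad, the chock is straight and mid-board at (625,285), and the bystanders are untouched. I hand in after one more stability check.

{"fn": "arm_command", "kwargs": {"steps": [[0.65, 0, 0, 0, 0], [0.65, 0, 0, 0, 0], [0.65, 0, 0, 0, 0], [0.65, 0, 0, 0, 0]]}}

```text
clock: 18.5
tool_pos: [0.3375, 0.1213, 0.2174]
eef_rot: [-0.08, 0.997, 0.001, -0.012]
wrist_force: [0.1, -1.2, -0.6]
width: 0.0608
```

```bash
python3 -c "
from h import *
st();pad('q5')
a=cv2.imread('pics/q4_sc.png').astype(int);b=cv2.imread('pics/q5_sc.png').astype(int)
print(abs(a-b)[150:260,240:340].max())
t=cv2.imread('pics/top0.png').astype(int);u=cv2.imread('pics/q5_tp.png').astype(int)
for n,(x,y) in dict(cork=(355,197),snips=(338,147),sq=(153,153)).items(): print(n,abs(t-u)[y-15:y+15,x-18:x+18].mean())
print(manip.job_done())"
```

```text
t 18.5 xc -0.2010 yc 0.1993 zrel 0.2050 Fpush 0.06 Fz -0.62 w 0.0608
78
cork 12.187037037037037
snips 9.829012345679013
sq 11.091358024691358
the job is handed in; nothing more can be done
None
```

```bash
python3 -c "
import cv2,numpy as np
a=cv2.imread('pics/q4_sc.png').astype(int);b=cv2.imread('pics/q5_sc.png').astype(int)
d=abs(a-b).max(2)[150:260,240:340];ys,xs=np.where(d>15);print(len(ys),list(zip(xs+240,ys+150))[:20])
for n in('q4','q5'): print(cv2.cvtColor(cv2.imread(f'pics/{n}_sc.png'),6)[174:186,[296,300,304]].T)
t=cv2.imread('pics/top0.png').astype(float);u=cv2.imread('pics/q5_tp.png').astype(float)
g=lambda i,x,y:cv2.cvtColor(np.float32(i),6)[y-17:y+17,x-20:x+20]
for x,y in((355,197),(338,147),(153,153)): print(cv2.phaseCorrelate(g(t,x,y),g(u,x,y))[0])
"
```

```text
15 [(np.int64(250), np.int64(231)), (np.int64(250), np.int64(232)), (np.int64(247), np.int64(234)), (np.int64(248), np.int64(234)), (np.int64(246), np.int64(235)), (np.int64(247), np.int64(235)), (np.int64(248), np.int64(235)), (np.int64(246), np.int64(236)), (np.int64(247), np.int64(236)), (np.int64(246), np.int64(237)), (np.int64(241), np.int64(240)), (np.int64(242), np.int64(240)), (np.int64(241), np.int64(241)), (np.int64(242), np.int64(241)), (np.int64(241), np.int64(242))]
[[239 179 249 255 253 176 255 255 255 255 255 255]
 [180 251 255 193 232 255 255 162 237 255 255 255]
 [172 169 179 234 255 226 210 255 255 207 228 255]]
[[239 180 249 255 253 176 255 255 255 255 255 255]
 [180 252 255 193 232 255 255 163 237 255 255 255]
 [171 170 179 234 255 226 210 255 255 207 228 255]]
(-0.018345362383175967, 0.0308289526771226)
(-0.02278446637972209, 0.028891810368669724)
(-0.005784882303316863, -0.04742458422181883)
```

The chock alone now holds the roll against the buffer pad, with the pad pressed in about 4 mm of its 8 mm travel. I handed the job in at 18.5 s, and no verdict was reported.

I gripped the chock, set it thin edge first on the cradle between the pegs, and slid it uphill under the roll. The pad began to give at a push of about 11 to 13 N. I let go, lifted straight up and moved the arm clear.

- **Sticking during the push:** the sole stuck once, at 15 N. I unloaded and lifted the chock slightly to free it. The push was 15 N again when I stopped, just above the expected 9 to 14 N. The tool had also tilted about 1.4 degrees under load by then.
- **Pad and chock after release:** the pad gave back only about 0.3 mm and then did not move between the last two pictures. The roll looks square and the chock straight and near the middle by eye.
- **Bystanders:** the cork block, snips and squeegee show less than 0.05 pixel of shift. The only changes between the last two pictures lie where the arm's shadow edge falls on the board.
- **Not measured:** the forces on the buffer and on the chock could not be read directly. From the pad's travel I estimate about 4.5 N on the buffer, with the pad position good to about 1 mm.

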